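# Close up the card cases with the sliding backstop

### The job

In the larger of the two card trays on the reception desk, slide the backstop by its post towards the three loose grey cases until they are all closed up tight against the end of the tray. Then draw it back about 20 mm, so the cases stand closed up but can be lifted out, and let go. Leave the smaller tray's backstop where it is.

Things in the scene. Friction and masses are not known exactly. Their poses are not given: they have to be found in the camera images.
- tray: Larger white card tray, fixed to the desk: 290 (x) x 120 x 50 mm high, walls and floor 5 mm. Origin: centre of its underside; z up; x runs along the tray from backstop to cases. Inner face of the end wall behind the cases: x = +140 mm. In it three loose grey cases stand with gaps, each 30 mm thick (x), 100 wide, 70 high, 150 g, tops 75 mm above the desk; closed up they take 90 mm.
- post (a point): Axis of the black post (22 x 22 mm, square to the tray, top 120 mm above the desk) of the larger tray's backstop, 100 mm above the desk. Slides only along the tray's x, friction 2 N, stays put; cases add up to 6 N. Pressing face 45 mm ahead of the axis, top 65 mm above the desk; base top 23 mm. Tight spot: post at x = +5 mm, y = 0 in the tray's frame; starts 70 to 100 mm behind it.
- rear_case: The case nearest the backstop, of the three in the larger tray: 30 (x) x 100 (y) x 70 mm (z), grey plastic. Origin: centre of its underside, on the tray's floor; axes as the tray's. Closed up tight, it stands at x = +65 mm in the tray's frame; it starts 40 to 55 mm behind that.
- small_post (a point): Not to be moved: axis of the black post of the smaller tray's backstop, 70 mm above the desk, 10 mm below the post's top. The smaller tray is of the same make but 200 x 85 x 40 mm, its cases 50 mm above the desk; either tray may be on the left.

How it is judged (in metres and radians):
On the way:
1. the backstop has closed the cases up tight against the end wall (x of rear_case in the frame of tray above 0.061 m and x of post in the frame of tray above 0.0005 m), for 0.1 s.
At the end, for the whole second after the job is handed in: The post stands 8 to 32 mm back from the tight spot; the rear case is at rest, upright (within 10 degrees) and within 8 mm of where the closed-up pack put it (x of post in the frame of tray between -0.027 and -0.003 m and x of rear_case in the frame of tray above 0.057 m and angle between rear_case's own z axis and vertical below 0.17 rad and linear speed of rear_case below 0.02 m/s); the robot touches nothing.
It fails at once if the smaller tray's backstop was shifted by more than 10 mm (distance of small_post from where it was at the start of the episode above 0.01 m).
It also fails if it takes over 32 s, if anything falls off the work surface, if the arm or the gripper's body presses on something with over 40 N, if the wrist force passes 120 N, or if a joint passes its speed limit or range.

### The arm

A 6-joint arm with a two-finger parallel gripper is mounted at the origin on the work surface. World frame = base frame: x ahead of the robot, y to its left, z up, the work surface at z = 0. Lengths are in m, angles in degrees, forces in N, time in s.
With the tool pointing down it reaches from about 0.375 to 0.9 m from the base axis. Payload 3.1 kg.
Tool frame: the origin (TCP) lies on the centre line of the jaws, within the pads' length; the fingertips stand 25 mm ahead of it and the grasp point (between the pads) lies 6 mm ahead of it; z points along the fingers, y is the line along which they close (so a half turn about z gives the same grasp; the last joint's range is limited). The gripper opens to 87 mm and grips with 3 to 60 N. Pads are 19 mm wide; open, the fingers measure 117 mm over their backs; the gripper's body (75 mm by 190 mm) begins 51 mm behind the grasp point.
Start: joints at [61.564, 30.224, 82.088, -0, 67.689, -10.227], TCP at [0.195, 0.594, 0.248] pointing down, gripper open.
Joint ranges: [-176.69, 176.69], [-43.24, 126.21], [12.49, 139.97], [-82, 262], [0, 151.66], [-163.58, 163.58]. Speed limits (degrees/s): [159.86, 159.86, 180, 180, 180, 180].

### API

Orientations are given as a 3x3 rotation matrix whose columns are the frame's x, y, z axes.
In Python, from rig import * gives the robot as it stands.
- The arm moves only by the tool step_arm, never from a script. Its argument "steps" is a list of rows, each a list of 7 numbers: the shift along the tool's x, y, z normalised to -1 to 1, where 1 is 0.3 m, then the turn, a rotation vector about the tool's x, y, z normalised to -1 to 1, where 1 is 45 degrees, then the gripper's target within -1 to 1 (shut at 1, half-way at 0, fully open at -1). A call has 1 to 8 rows; each row is the pose to reach, as a shift and turn from the pose commanded when the call began, along the tool's axes at that moment; what a row does not reach only later rows make up. A row lasts 1/12 s, in which the tool goes at most 41.7 mm and 7.16 degrees, less where a joint would pass 70% of its speed; a pose out of reach is approached as far as the arm can. A call with a number of a shift or a turn outside -1 to 1 is refused whole. A call with a gripper value outside its range is refused whole. The fingers move at their own pace and stop on an object; the grip force is fixed at half the most. Time passes only in rows, so rows that repeat a pose let the fingers close. It gives the time, the measured TCP pose, the force, the opening and the grip force at its end, in the units of the state.
- read_state(): the state, without advancing time (a new reading comes with each control period).
- capture(name): name is "scene" or "top" or "wrist"; returns a dict with "image" (420x560x3 uint8, red, green, blue), "vertical_fov" (degrees; the focal length in pixels is half the picture's height over the tangent of half this angle, whatever the lens; pixels are square), "cx", "cy" (the principal point, pixels), "world_from_camera" (4x4, takes a point from camera to world coordinates); the wrist camera has in their place "T_tool_cam" (4x4, takes a point from camera to tool coordinates, whose origin is the TCP and whose axes are the flange's). Camera axes: x right, y down, z forward; pixel columns grow to the right and rows downward; lengths in m; the calibration is good to about 2 mm. The wrist camera is an equidistant fisheye: a pixel r from the principal point sees the ray r / f radians off the axis. A picture is of the moment at which its call begins: read the wrist's pose just before it. There is no depth.
- hand_in(): hands the job in; it is judged then, once.
The state is a dict: "time_s": time; "joint_positions": joint angles; "qvel": joint speeds; "tau": joint torques, N m; "position": TCP position; "tcp_rot": TCP orientation; "force": force on the tool from outside, world axes, zero at the start; "moment": the same for the moment, N m; "opening": opening from 0.0 (shut) to 1.0 (fully open); "grasp_force": force on a finger pad.
Only numpy, scipy, OpenCV 4.12 (cv2) and the standard library are available. Lean on these libraries where they do the work, as an engineer would, in place of code of your own. Each camera call takes 0.05 s, during which the arm holds its last target. There are 200 camera calls.

## Working session

There is one attempt and no reset: what is moved stays moved. The work goes in short steps, Python scripts to look and compute and a tool call to move; the robot and the scene stay as the last step left them, time stands still between calls to the robot, and variables do not carry over. Pictures are saved under pics/ and viewed, at most 10 in all, crops included, and the job is handed in when it is done.

Besides the shell and the picture viewer there is one more tool, called after "Emit:" by a JSON object that holds its "method" and its "body". step_arm: Moves the arm, as the interface text tells. Scaled input: -1 to 1 covers 0.3 m each way for a shift and 45 degrees each way for a turn. Its arguments: {"type":"object","properties":{"steps":{"type":"array"}},"required":["steps"]}

```bash
mkdir -p pics
cat > h.py <<'E'
from rig import *
import numpy as np, cv2
def ray(c,u,v):
    f=210/np.tan(np.radians(c["vertical_fov"]/2)); T=np.array(c["world_from_camera"])
    d=np.array([(u-c["cx"])/f,(v-c["cy"])/f,1.]); return T[:3,3],T[:3,:3]@d
def onplane(c,u,v,z):
    o,d=ray(c,u,v); return o+d*(z-o[2])/d[2]
E
python3 - <<'E'
from h import *
for n in ("top","scene"):
    c=capture(n); cv2.imwrite(f"pics/{n}.png",cv2.cvtColor(c["image"],cv2.COLOR_RGB2BGR)); np.save(f"pics/{n}.npy",c,allow_pickle=True)
    print(n,c["vertical_fov"],np.round(c["world_from_camera"],3).tolist())
s=read_state(); print(s["time_s"],s["position"],np.round(s["tcp_rot"],3).tolist(),s["opening"])
E
```

```text
top 44.70794792650787 [[0.075, -0.977, 0.198, 0.372], [-0.997, -0.073, 0.017, -0.021], [-0.002, -0.199, -0.98, 1.061], [0.0, 0.0, 0.0, 1.0]]
scene 50.85886388502243 [[0.681, 0.364, -0.635, 1.06], [0.732, -0.365, 0.576, -0.506], [-0.023, -0.857, -0.515, 0.527], [0.0, 0.0, 0.0, 1.0]]
0.1 [0.19499698 0.59316295 0.24665386] [[-0.95, 0.312, -0.001], [0.312, 0.95, -0.002], [0.0, -0.002, -1.0]] 1.0028317750913545
```

View pics/top.png

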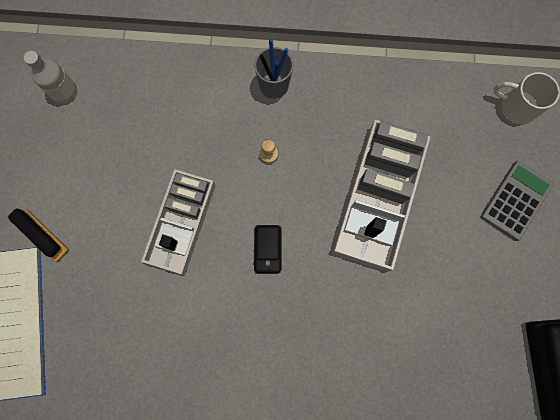

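View pics/scene.png

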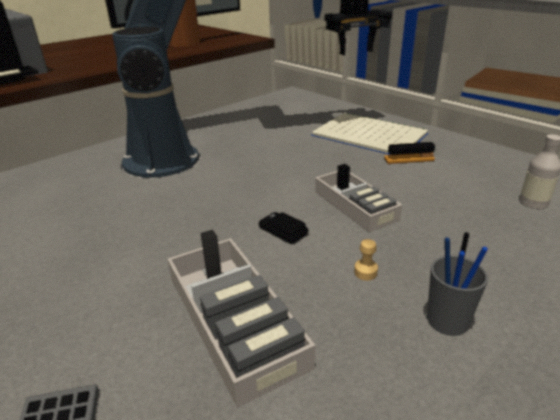

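The top view shows the larger tray on the right: rim corners are near (374,121), (430,134), (392,270) and (332,256). The cases are at the upper end, and the black post is at about (376,227). The scene view agrees, with the post top at about (209,235).

Run:
```python
from h import *
c=np.load("pics/top.npy",allow_pickle=True).item(); s=np.load("pics/scene.npy",allow_pickle=True).item()
im=c["image"]; hsv=cv2.cvtColor(im,cv2.COLOR_RGB2HSV)
m=(im.min(2)>125).astype(np.uint8); roi=np.zeros_like(m); roi[115:275,325:435]=1; m*=roi
pts=cv2.findNonZero(m); r=cv2.minAreaRect(cv2.convexHull(pts)); print(r)
h=cv2.convexHull(pts); q=cv2.approxPolyDP(h,6,True)[:,0]; print(q.tolist())
for p in q: print(p,onplane(c,*p,.05).round(4))
b=((im.max(2)<38)*1).astype(np.uint8); 
n,l,st,ce=cv2.connectedComponentsWithStats(b[205:245,350:400]); print(st.tolist(),(ce+[350,205]).tolist())
cv2.imwrite("pics/crop.png",cv2.resize(cv2.cvtColor(im[110:280,320:440],cv2.COLOR_RGB2BGR),None,fx=3.5,fy=3.5,interpolation=cv2.INTER_CUBIC))
i2=s["image"][220:290,180:250]
cv2.imwrite("pics/crop2.png",cv2.resize(cv2.cvtColor(i2,cv2.COLOR_RGB2BGR),None,fx=8,fy=8,interpolation=cv2.INTER_CUBIC))
```

```text
((383.6263427734375, 194.0833740234375), (61.42574691772461, 138.5236358642578), 16.87143325805664)
[[430, 136], [393, 269], [335, 250], [374, 120]]
[430 136] [ 0.7476 -0.313   0.05  ]
[393 269] [ 0.467  -0.2445  0.05  ]
[335 250] [ 0.4959 -0.1287  0.05  ]
[374 120] [ 0.7741 -0.1958  0.05  ]
[[0, 0, 50, 40, 1806], [14, 13, 22, 20, 194]] [[374.65227021040977, 224.03488372093022], [373.08247422680415, 228.8298969072165]]
```

View pics/crop.png

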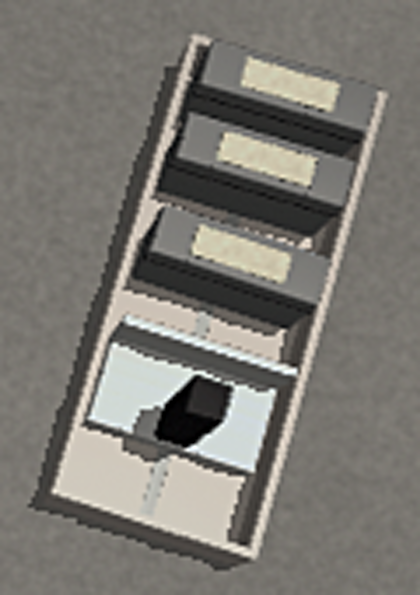

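View pics/crop2.png

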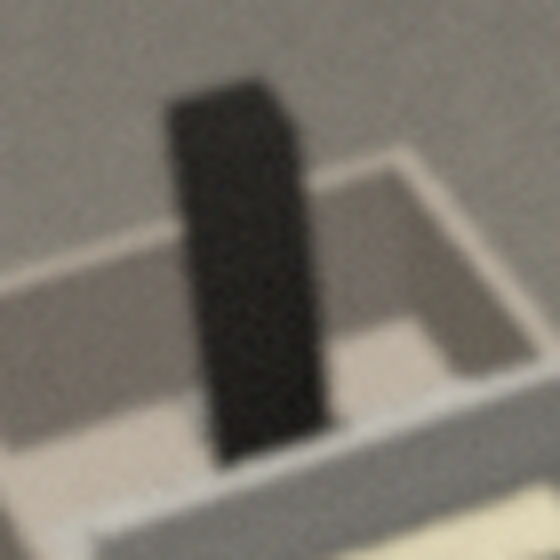

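The crop shows the post's top centre at about (211,398), which is image (380.3,223.7). The rim corners match the contour. The backstop plate is clear of the rear case.

Run:
```python
from h import *
c=np.load("pics/top.npy",allow_pickle=True).item()
P=[onplane(c,320+u/3.5,110+v/3.5,.05)[:2] for u,v in((193,36),(385,93),(255,556),(48,495))]
fl,fr,nr,nl=P; print(np.round(P,4).tolist(),[np.linalg.norm(a-b).round(4) for a,b in((fl,fr),(nl,nr),(fl,nl),(fr,nr))])
ctr=sum(P)/4; x=(fl+fr-nl-nr); x/=np.linalg.norm(x); y=np.array([-x[1],x[0]])
print("ctr",ctr,"yaw",np.degrees(np.arctan2(x[1],x[0])),"y-yaw",np.degrees(np.arctan2(*(fl+nl-fr-nr)[::-1])))
p=onplane(c,320+211/3.5,110+398/3.5,.12)[:2]; print("post",p,"tray",(p-ctr)@x,(p-ctr)@y)
q=onplane(c,320+243/3.5,110+254/3.5,.075)[:2]; print("rear",(q-ctr)@x,(q-ctr)@y)
s=read_state(); yaw=np.arctan2(x[1],x[0])
R=np.array(s["tcp_rot"]); d=np.r_[p,.248]-s["position"]; print("shift",R.T@d, "tool x yaw",np.degrees(np.arctan2(R[1,0],R[0,0])), "T_tool_cam")
w=capture("wrist"); print(np.round(w["T_tool_cam"],3).tolist())
```

```text
[[0.7736, -0.1982], [0.7464, -0.313], [0.4672, -0.2442], [0.4929, -0.1263]] [np.float64(0.118), np.float64(0.1207), np.float64(0.2898), np.float64(0.2875)]
ctr [ 0.62004489 -0.22041355] yaw -14.114738510324877 y-yaw 77.19133407522686
post [ 0.54277178 -0.20287465] tray -0.07921729530426104 -0.0018347742426108615
rear 0.0161854182208794 -0.0025754107326110116
shift [-5.79117273e-01 -6.47493696e-01 -2.76701263e-04] tool x yaw 161.79017413743574 T_tool_cam
[[0.001, -0.959, -0.284, 0.078], [1.0, 0.0, 0.001, -0.001], [-0.001, -0.284, 0.959, -0.137], [0.0, 0.0, 0.0, 1.0]]
```

Emit:
{"method": "step_arm", "body": {"steps": [[-0.66,-0.74,0,0,0,0.64,-1],[-0.66,-0.74,0,0,0,0.64,-1],[-0.66,-0.74,0,0,0,0.64,-1],[-0.66,-0.74,0,0,0,0.64,-1],[-0.66,-0.74,0,0,0,0.64,-1],[-0.66,-0.74,0,0,0,0.64,-1],[-0.66,-0.74,0,0,0,0.64,-1],[-0.66,-0.74,0,0,0,0.64,-1]]}}

```text
time_s: 0.82
position: [0.3152, 0.3161, 0.2473]
tcp_rot: [[-0.678, 0.735, -0.001], [0.735, 0.678, -0.003], [-0.002, -0.003, -1.0]]
force: [-0.4, -0.0, -0.3]
opening: 0.995
grasp_force: 0.0
```

```bash
cat > go.py <<'E'
from h import *
import sys
from scipy.spatial.transform import Rotation as Ro
def plan(px,py,pz,yaw):
    s=read_state(); R=np.array(s["tcp_rot"]); a=np.radians(yaw)
    yt=np.array([np.cos(a),np.sin(a),0]); z=np.array([0,0,-1.]); T=np.c_[np.cross(yt,z),yt,z]
    print(s["time_s"],s["position"].round(4),s["force"].round(1),s["opening"],"shift/0.3",(R.T@(np.array([px,py,pz])-s["position"])/.3).round(3),"turn/45",(Ro.from_matrix(R.T@T).as_rotvec(degrees=True)/45).round(3),"joints",np.round(s["joint_positions"],1))
if __name__=="__main__": plan(*map(float,sys.argv[1:]))
E
python3 go.py .543 -.203 .25 -13.5
```

```text
0.8167 [0.3152 0.3161 0.2473] [-0.4 -0.  -0.3] 0.995081340071691 shift/0.3 [-1.786 -0.616 -0.004] turn/45 [-0.002  0.004  1.249] joints [ 30.8  16.6 106.6  -0.2  56.9 -11.8]
```

Emit:
{"method": "step_arm", "body": {"steps": [[-0.9,-0.31,0,0,0,0.63,-1],[-0.9,-0.31,0,0,0,0.63,-1],[-0.9,-0.31,0,0,0,0.63,-1],[-0.9,-0.31,0,0,0,0.63,-1],[-0.9,-0.31,0,0,0,0.63,-1],[-0.9,-0.31,0,0,0,0.63,-1],[-0.9,-0.31,0,0,0,0.63,-1],[-0.9,-0.31,0,0,0,0.63,-1]]}}

```text
time_s: 1.48
position: [0.4345, 0.055, 0.248]
tcp_rot: [[-0.247, 0.969, 0.005], [0.969, 0.247, -0.003], [-0.004, 0.004, -1.0]]
force: [0.3, -0.8, -0.8]
opening: 0.997
grasp_force: 0.0
```

```bash
python3 go.py .543 -.203 .25 -13.5
```

```text
1.4833 [0.4345 0.055  0.248 ] [ 0.3 -0.8 -0.8] 0.9973590567563532 shift/0.3 [-0.923  0.138 -0.002] turn/45 [0.007 0.003 0.617] joints [-7.400e+00  1.570e+01  1.079e+02 -1.000e-01  5.610e+01 -2.160e+01]
```

Emit:
{"method": "step_arm", "body": {"steps": [[-0.9,0.13,0,0,0,0.6,-1],[-0.9,0.13,0,0,0,0.6,-1],[-0.9,0.13,0,0,0,0.6,-1],[-0.9,0.13,0,0,0,0.6,-1],[-0.9,0.13,0,0,0,0.6,-1],[-0.9,0.13,0,0,0,0.6,-1],[-0.9,0.13,0,0,0,0.6,-1],[-0.9,0.13,0,0,0,0.6,-1]]}}

```text
time_s: 2.15
position: [0.5389, -0.196, 0.2474]
tcp_rot: [[0.218, 0.976, 0.004], [0.976, -0.218, -0.003], [-0.002, 0.004, -1.0]]
force: [-0.0, -0.0, 0.2]
opening: 1.001
grasp_force: 0.0
```

Emit:
{"method": "step_arm", "body": {"steps": [[0,0,0,0,0,0,-1],[0,0,0,0,0,0,-1],[0,0,0,0,0,0,-1]]}}

```text
time_s: 2.4
position: [0.5353, -0.1893, 0.2473]
tcp_rot: [[0.213, 0.977, -0.002], [0.977, -0.212, 0.001], [0.001, -0.002, -1.0]]
force: [-0.8, -0.6, 0.5]
opening: 1.0
grasp_force: 0.0
```

```bash
python3 go.py .543 -.203 .25 -13.5
python3 - <<'E'
from h import *
s=read_state(); c=capture("wrist"); im=c["image"]; np.save("pics/w.npy",dict(c=c,s=s),allow_pickle=True)
cv2.imwrite("pics/w.png",cv2.cvtColor(im,cv2.COLOR_RGB2BGR)); print(c["vertical_fov"],c["cx"],c["cy"])
E
```

```text
2.4 [ 0.5353 -0.1893  0.2473] [-0.8 -0.6  0.5] 0.9997156744100318 shift/0.3 [-0.039  0.035 -0.009] turn/45 [-0.002 -0.001  0.027] joints [-30.8  25.9  90.4   0.   63.9 -18.5]
65.70646984690485 277.1993888430674 216.30272180307156
```

View pics/w.png

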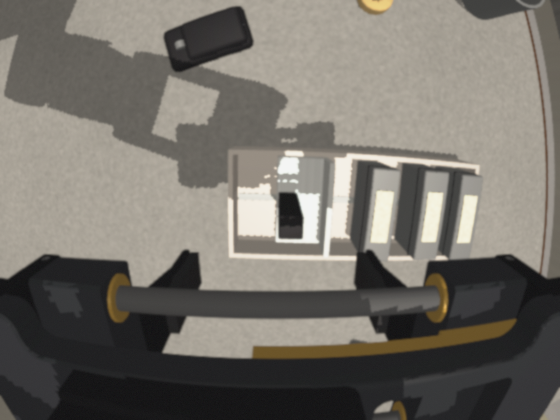

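The wrist view shows the tray with the post at about (290,215). The post leans down-image, so its top is the lower part. I'll crop in to measure it.

Run:
```python
from h import *
im=np.load("pics/w.npy",allow_pickle=True).item()["c"]["image"]
cv2.imwrite("pics/wc.png",cv2.resize(cv2.cvtColor(im[140:270,215:345],cv2.COLOR_RGB2BGR),None,fx=4.5,fy=4.5,interpolation=cv2.INTER_CUBIC))
```

```text
(no output)
```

View pics/wc.png

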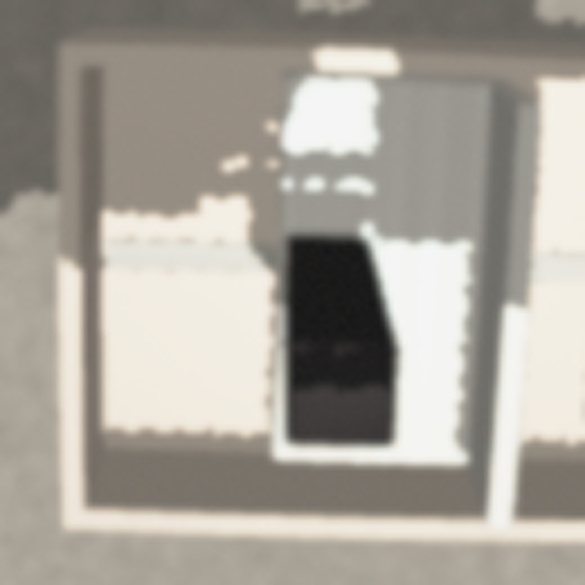

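The crop shows the post's top square centred at (342,394), which is image (291,227.6). The rear rim corners are at image (227.7,149.3) and (229,257.8).

```bash
cat >> h.py <<'E'
def wplane(c,s,u,v,z):
    f=210/np.tan(np.radians(c["vertical_fov"]/2)); T=np.array(c["T_tool_cam"]); R=np.array(s["tcp_rot"])
    a=np.array([u-c["cx"],v-c["cy"]]); r=np.hypot(*a); t=r/f; d=np.r_[a/r*np.sin(t),np.cos(t)]
    o=R@T[:3,3]+s["position"]; d=R@T[:3,:3]@d; return o+d*(z-o[2])/d[2]
E
python3 - <<'E'
from h import *
D=np.load("pics/w.npy",allow_pickle=True).item(); c,s=D["c"],D["s"]
p=wplane(c,s,291,227.6,.12)[:2]; a=wplane(c,s,227.7,149.3,.05)[:2]; b=wplane(c,s,229,257.8,.05)[:2]
e=wplane(c,s,480,167,.05)[:2]; print("post",p,"rear",a,b,np.linalg.norm(a-b),"far",e,np.linalg.norm(e-a))
for y in(-13.,-13.5,-14.1):
    x=np.array([np.cos(np.radians(y)),np.sin(np.radians(y))]); print(y,"post x",-.145+(p-(a+b)/2)@x,"y",(p-(a+b)/2)@[-x[1],x[0]])
print("y-dir",np.degrees(np.arctan2(*(a-b)[::-1]))-90,"x-dir",np.degrees(np.arctan2(*(e-a)[::-1])))
E
python3 go.py .543 -.203 .101 -13.5
```

```text
post [ 0.54479857 -0.20228149] rear [ 0.49618197 -0.12873932] [ 0.46728484 -0.2462968 ] 0.12105703063454112 far [ 0.77871748 -0.20129583] 0.29170320643520864
-13.0 post x -0.08023014819106784 y -0.00019847024695869206
-13.5 post x -0.08023088247090336 y 0.00036675372121523173
-14.1 post x -0.0802382743685051 y 0.0010449818280404465
y-dir -13.810227183206067 x-dir -14.402610615355146
2.45 [ 0.5354 -0.1894  0.2474] [-0.1 -0.  -0.6] 0.9991577109355548 shift/0.3 [-0.039  0.035  0.488] turn/45 [-0.002 -0.001  0.028] joints [-30.8  25.9  90.4   0.   63.9 -18.5]
```

```bash
python3 go.py .544 -.2025 .110 -13.9
```

```text
2.45 [ 0.5354 -0.1894  0.2474] [-0.1 -0.  -0.6] 0.9991577109355548 shift/0.3 [-0.037  0.038  0.458] turn/45 [-0.002 -0.001  0.036] joints [-30.8  25.9  90.4   0.   63.9 -18.5]
```

Emit:
{"method": "step_arm", "body": {"steps": [[-0.037,0.038,0.08,0,0,0.036,-1],[-0.037,0.038,0.2,0,0,0.036,-1],[-0.037,0.038,0.3,0,0,0.036,-1],[-0.037,0.038,0.38,0,0,0.036,-1],[-0.037,0.038,0.458,0,0,0.036,-1],[-0.037,0.038,0.458,0,0,0.036,-1],[-0.037,0.038,0.458,0,0,0.036,-1]]}}

```text
time_s: 3.03
position: [0.544, -0.2031, 0.1095]
tcp_rot: [[0.24, 0.971, -0.003], [0.971, -0.24, 0.002], [0.001, -0.003, -1.0]]
force: [0.5, 0.3, 0.1]
opening: 0.997
grasp_force: 0.0
```

Emit:
{"method": "step_arm", "body": {"steps": [[0,0,0,0,0,0,1],[0,0,0,0,0,0,1],[0,0,0,0,0,0,1],[0,0,0,0,0,0,1],[0,0,0,0,0,0,1],[0,0,0,0,0,0,1],[0,0,0,0,0,0,1],[0,0,0,0,0,0,1]]}}

```text
time_s: 3.7
position: [0.5448, -0.2047, 0.1103]
tcp_rot: [[0.242, 0.97, 0.0], [0.97, -0.242, -0.0], [-0.0, 0.0, -1.0]]
force: [-0.3, -0.3, 0.6]
opening: 0.478
grasp_force: 0.0
```

```bash
python3 go.py .544 -.2025 .110 -13.9;python3 go.py .6265 -.223 .110 -13.9
```

```text
3.7 [ 0.5448 -0.2047  0.1103] [-0.3 -0.3  0.6] 0.47821552124294975 shift/0.3 [ 0.006 -0.004  0.001] turn/45 [ 0.     0.    -0.002] joints [-31.6  37.7  94.8  -0.   47.5 -17.6]
3.7 [ 0.5448 -0.2047  0.1103] [-0.3 -0.3  0.6] 0.47821552124294975 shift/0.3 [0.007 0.279 0.001] turn/45 [ 0.     0.    -0.002] joints [-31.6  37.7  94.8  -0.   47.5 -17.6]
```

Emit:
{"method": "step_arm", "body": {"steps": [[0,0,0,0,0,0,1],[0,0,0,0,0,0,1],[0,0,0,0,0,0,1],[0,0,0,0,0,0,1],[0,0,0,0,0,0,1],[0,0,0,0,0,0,1],[0,0,0,0,0,0,1],[0,0,0,0,0,0,1]]}}

```text
time_s: 4.37
position: [0.5444, -0.2045, 0.11]
tcp_rot: [[0.241, 0.97, -0.001], [0.97, -0.241, 0.0], [0.0, -0.001, -1.0]]
force: [-2.2, 0.4, 1.4]
opening: 0.249
grasp_force: 30.0
```

Emit:
{"method": "step_arm", "body": {"steps": [[0,0.017,0,0,0,0,1],[0,0.034,0,0,0,0,1],[0,0.05,0,0,0,0,1],[0,0.067,0,0,0,0,1],[0,0.084,0,0,0,0,1],[0,0.1,0,0,0,0,1],[0,0.117,0,0,0,0,1],[0,0.134,0,0,0,0,1]]}}

```text
time_s: 5.03
position: [0.5839, -0.2143, 0.11]
tcp_rot: [[0.241, 0.97, -0.001], [0.97, -0.241, 0.0], [0.0, -0.001, -1.0]]
force: [-3.4, -1.0, 2.2]
opening: 0.248
grasp_force: 30.0
```

Emit:
{"method": "step_arm", "body": {"steps": [[0,0.017,0,0,0,0,1],[0,0.034,0,0,0,0,1],[0,0.05,0,0,0,0,1],[0,0.065,0,0,0,0,1],[0,0.08,0,0,0,0,1],[0,0.095,0,0,0,0,1],[0,0.105,0,0,0,0,1],[0,0.115,0,0,0,0,1]]}}

```text
time_s: 5.7
position: [0.6172, -0.2226, 0.1101]
tcp_rot: [[0.241, 0.97, -0.001], [0.97, -0.241, 0.0], [0.0, -0.001, -1.0]]
force: [-4.7, 0.4, 2.1]
opening: 0.251
grasp_force: 30.0
```

```bash
python3 go.py .6265 -.2245 .110 -13.9
```

```text
5.7 [ 0.6172 -0.2226  0.1101] [-4.7  0.4  2.1] 0.25109492982915016 shift/0.3 [0.001 0.032 0.   ] turn/45 [-0.001 -0.    -0.002] joints [-29.6  42.1  83.4  -0.   54.6 -15.6]
```

Emit:
{"method": "step_arm", "body": {"steps": [[0,0.005,0,0,0,0,1],[0,0.01,0,0,0,0,1],[0,0.015,0,0,0,0,1],[0,0.02,0,0,0,0,1],[0,0.02,0,0,0,0,1]]}}

```text
time_s: 6.12
position: [0.6233, -0.2241, 0.1101]
tcp_rot: [[0.242, 0.97, 0.0], [0.97, -0.242, 0.0], [0.0, 0.0, -1.0]]
force: [-3.8, 0.0, 1.0]
opening: 0.249
grasp_force: 30.0
```

Emit:
{"method": "step_arm", "body": {"steps": [[0,0.004,0,0,0,0,1],[0,0.007,0,0,0,0,1],[0,0.007,0,0,0,0,1]]}}

```text
time_s: 6.37
position: [0.6248, -0.2245, 0.1101]
tcp_rot: [[0.241, 0.97, -0.001], [0.97, -0.241, 0.0], [0.0, -0.001, -1.0]]
force: [-5.2, 0.2, 1.5]
opening: 0.246
grasp_force: 30.0
```

Emit:
{"method": "step_arm", "body": {"steps": [[0,0.004,0,0,0,0,1],[0,0.007,0,0,0,0,1],[0,0.007,0,0,0,0,1]]}}

```text
time_s: 6.62
position: [0.6265, -0.2249, 0.1101]
tcp_rot: [[0.241, 0.97, -0.002], [0.97, -0.241, 0.001], [0.0, -0.002, -1.0]]
force: [-7.0, 0.6, 2.4]
opening: 0.253
grasp_force: 30.0
```

Emit:
{"method": "step_arm", "body": {"steps": [[0,0.004,0,0,0,0,1],[0,0.007,0,0,0,0,1],[0,0.007,0,0,0,0,1]]}}

```text
time_s: 6.87
position: [0.6266, -0.2249, 0.1101]
tcp_rot: [[0.241, 0.97, -0.006], [0.97, -0.241, 0.002], [0.0, -0.006, -1.0]]
force: [-11.4, 1.5, 4.7]
opening: 0.252
grasp_force: 30.1
```

Emit:
{"method": "step_arm", "body": {"steps": [[0,0.004,0,0,0,0,1],[0,0.008,0,0,0,0,1],[0,0.008,0,0,0,0,1],[0,0.008,0,0,0,0,1]]}}

```text
time_s: 7.2
position: [0.6267, -0.2249, 0.11]
tcp_rot: [[0.241, 0.971, -0.011], [0.971, -0.241, 0.003], [0.001, -0.012, -1.0]]
force: [-15.2, 2.1, 8.2]
opening: 0.249
grasp_force: 30.1
```

The pack is tight: travel stopped at 84.8 mm while the force kept rising. Next I'll draw back 20 mm from the measured stall.

Emit:
{"method": "step_arm", "body": {"steps": [[0,-0.015,0,0,0,0,1],[0,-0.03,0,0,0,0,1],[0,-0.045,0,0,0,0,1],[0,-0.06,0,0,0,0,1],[0,-0.07,0,0,0,0,1],[0,-0.08,0,0,0,0,1],[0,-0.08,0,0,0,0,1],[0,-0.08,0,0,0,0,1]]}}

```text
time_s: 7.87
position: [0.608, -0.2203, 0.1101]
tcp_rot: [[0.242, 0.97, -0.001], [0.97, -0.242, 0.0], [0.0, -0.001, -1.0]]
force: [0.5, -0.2, -3.4]
opening: 0.25
grasp_force: 30.0
```

Emit:
{"method": "step_arm", "body": {"steps": [[0,0,0,0,0,0,0],[0,0,0,0,0,0,0],[0,0,0,0,0,0,0],[0,0,0,0,0,0,0],[0,0,0,0,0,0,0],[0,0,0,0,0,0,0],[0,0,0,0,0,0,0],[0,0,0,0,0,0,0]]}}

```text
time_s: 8.53
position: [0.6083, -0.2204, 0.1102]
tcp_rot: [[0.242, 0.97, 0.0], [0.97, -0.242, -0.0], [-0.0, 0.0, -1.0]]
force: [0.0, 0.0, 0.5]
opening: 0.5
grasp_force: 0.0
```

Emit:
{"method": "step_arm", "body": {"steps": [[0,0,-0.05,0,0,0,0],[0,0,-0.1,0,0,0,0],[0,0,-0.2,0,0,0,0],[0,0,-0.3,0,0,0,0],[0,0,-0.4,0,0,0,0],[0,0,-0.45,0,0,0,0],[0,0,-0.45,0,0,0,0],[0,0,-0.45,0,0,0,0]]}}

```text
time_s: 9.2
position: [0.6085, -0.2205, 0.2459]
tcp_rot: [[0.242, 0.97, 0.002], [0.97, -0.242, -0.001], [-0.001, 0.002, -1.0]]
force: [-0.0, 0.2, -0.7]
opening: 0.494
grasp_force: 0.0
```

Run:
```python
from h import *
s=read_state(); c=capture("scene"); w=capture("wrist"); np.save("pics/w2.npy",dict(c=w,s=s),allow_pickle=True)
a=c["image"][160:400,150:330]; b=w["image"][120:300,180:480]
a=cv2.resize(a,(315,420)); b=cv2.resize(b,(480,288)); o=np.zeros((420,795,3),np.uint8); o[:,:315]=a; o[:288,315:]=b
cv2.imwrite("pics/end.png",cv2.cvtColor(o,cv2.COLOR_RGB2BGR)); print(s["position"],s["force"],s["opening"],s["time_s"])
```

```text
[ 0.6085049  -0.22052041  0.24593447] [-0.02590854  0.17196148 -0.65514132] 0.4943036888970213 9.2
```

View pics/end.png

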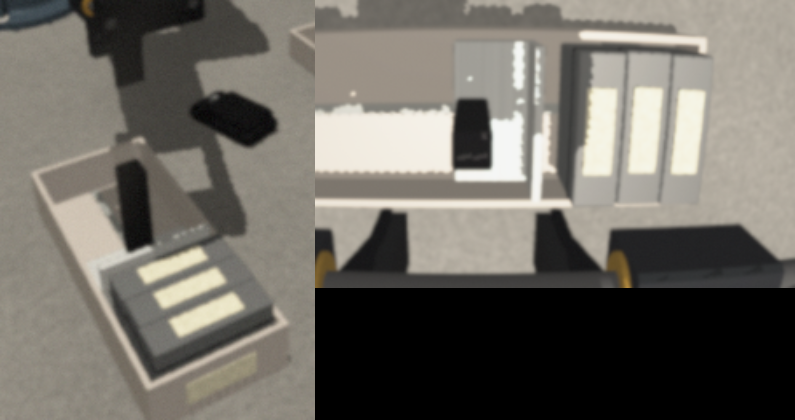

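The three cases stand closed up and upright against the end wall. The backstop plate is at crop x≈540, with a gap to the rear case at x≈575, and the gripper is clear.

```bash
python3 -c "
from rig import *
print(hand_in())"
```

```text
the job is handed in; nothing more can be done
None
```

I handed the job in: in the larger tray the three cases are closed up tight against the end wall, the backstop is drawn back about 19 mm and released, and the gripper and arm never went near the smaller tray's backstop; the hand-in gave no verdict.

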